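# Assemble the swing-arm vial carrier on a gas sampling stand

### The job

Put the sampling stand back together: thread its three parts down the upright spindle, the vial carrier first, then the flat washer, then the tall retaining collar, lowering each one all the way home instead of letting it drop. Only when all three are home, swing the carrier round by pushing its peg or bar until the middle of the vial's cap is straight under the needle, and leave it there. Nothing may strike the needle or its head, and leave the mouse, the bottle and the vial rack where they are.

Things in the scene. Friction and masses are not known exactly. Their poses are not given: they have to be found in the camera images.
- stand: Sampling stand, fixed: grey housing, flat top 40 mm above the table, with an upright steel spindle and, behind it, an aluminium column (45 x 60 mm, near face 105 mm from the spindle axis) with a 40 mm wide arm to the needle head; both 165 mm tall. Origin on the table under the spindle axis, z up, +x towards needle and column. Housing spans x -90 to 155, y -90 to 90 mm.
- seat (a point): Foot of the spindle: top centre of the round seat (48 mm diameter, 45 mm above the table) on which the carrier rests when home. Axes as the stand.
- spindle_tip (a point): Tip of the spindle, 122 mm above the seat (167 mm above the table). The spindle is 16 mm in diameter; its last 10 mm taper to 6 mm.
- head: Needle head: an upright dark steel cylinder, 24 mm diameter, at the arm's end, 66 mm from the spindle axis, 140 to 168 mm above the table; a 3 mm needle points down from it. Delicate: no more than 3 N on it. Origin and axes as the stand.
- needle_tip (a point): Tip of the needle, 66 mm from the spindle axis, 115 mm above the table. The vial's cap passes 12 mm below it when the carrier is home, and so does the peg; neither end of the carrier can be lowered past the head from above.
- carrier: Vial carrier, loose, 0.35 kg, starts upright: aluminium bar 178 x 32 x 12 mm with round ends (20 mm radius at the vial, 17 at the peg), in its middle an upright hub sleeve (34 mm outside, 84 mm tall, 18 mm bore), a capped vial in a 33 mm black cup on one end, a peg on the other. Balanced at the hub. Origin on the hub axis at the underside, z up, +x to the vial. Home, it turns with light friction.
- hub_top (a point): Centre of the hub's upper end, 84 mm above the carrier's underside; the washer rests here. Beside the hub, above the bar, 32 mm are free up to the vial's cup and 50 mm up to the peg; across the bar all is free.
- vial_top (a point): Middle of the vial's cap, at the cap's top, 66 mm from the hub axis and 58 mm above the carrier's underside. The vial is 23 mm thick, its black cup 26 mm tall above the underside.
- peg_top (a point): Top of the carrier's turning peg, on the peg's axis: peg 16 mm in diameter, 46 mm tall above the bar, its top 58 mm above the carrier's underside, 75 mm from the hub axis, on the other side from the vial.
- washer: The flat washer, loose: a plain steel ring 60 mm outside diameter, 18 mm bore, 10 mm thick, 0.2 kg. Origin at the centre of its underside, z up. Starts lying flat on the table.
- collar: The retaining collar, loose: a knurled steel ring 50 mm outside diameter, 18 mm bore, 24 mm tall, about 0.32 kg. Origin at the centre of its underside, z up. Starts upright on the table.
- mouse: A black computer mouse, 110 x 60 mm, 35 mm tall, to be left alone. Origin at the centre of its underside.
- bottle: An amber bottle 60 mm in diameter, 105 mm tall, to be left alone. Origin at the centre of its underside.
- rack: A white block 140 x 90 mm, 22 mm thick, holding vials that stand to 55 mm, to be left alone. Origin at the centre of its underside.
Not all that is in view belongs to the job. Leave any purple or yellow look-alike of the carrier alone. What is shaped like the washer but blue or green is not meant.

How it is judged:
On the way, in this order (a step that is already met when the one before it is completed fails the run):
1. the carrier is fully home on the spindle's seat (z of carrier in the frame of seat below 0.0025 m and horizontal distance between carrier and seat below 0.003 m and angle between carrier's own z axis and vertical below 0.04 rad), for 0.2 s.
2. the washer is threaded and lies on the hub's top, the carrier still home (z of carrier in the frame of seat below 0.0025 m and z of washer in the frame of seat below 0.087 m and horizontal distance between washer and seat below 0.004 m and angle between washer's own z axis and vertical below 0.06 rad), for 0.2 s.
3. the collar is threaded and sits on the washer, carrier and washer still home (z of carrier in the frame of seat below 0.0025 m and z of washer in the frame of seat below 0.087 m and z of collar in the frame of seat below 0.0975 m and horizontal distance between collar and seat below 0.004 m and angle between collar's own z axis and vertical below 0.06 rad), for 0.2 s.
4. the middle of the vial's cap is under the needle (horizontal distance between vial_top and needle_tip below 0.005 m), for 0.2 s.
At the end, for the whole second after the job is handed in: Carrier home on the seat (within 2.5 mm; axis 3 mm), washer flat on the hub (3 mm) and collar on the washer (3.5 mm), both round the spindle (axes within 4 mm), middle of the vial's cap within 5 mm horizontally of the needle tip, all released and at rest (all of step 3 and horizontal distance between carrier and seat below 0.003 m and angle between carrier's own z axis and vertical below 0.04 rad and z of washer in the frame of seat above 0.081 m and horizontal distance between washer and seat below 0.004 m and angle between washer's own z axis and vertical below 0.06 rad and z of collar in the frame of seat above 0.091 m and horizontal distance between vial_top and needle_tip below 0.005 m and linear speed of each of carrier, washer, collar below 0.01 m/s and angular speed of carrier below 0.1 rad/s); the robot touches nothing.
It fails at once if a part falls down the spindle (faster than 0.55 m/s while threaded on it, a free drop of about 15 mm) ((horizontal distance between carrier and seat below 0.006 m and z of carrier in the frame of seat below 0.12 m and linear speed of carrier above 0.55 m/s) or (horizontal distance between washer and seat below 0.006 m and z of washer in the frame of seat below 0.12 m and linear speed of washer above 0.55 m/s) or (horizontal distance between collar and seat below 0.006 m and z of collar in the frame of seat below 0.12 m and linear speed of collar above 0.55 m/s)).
It fails at once if something presses on the needle or its head with more than 3 N (contact force between head and anything else above 3 N).
It fails at once if the mouse, the bottle or the rack is moved by more than 20 mm (distance of any of mouse, bottle, rack from where it was at the start of the episode above 0.02 m).
It also fails if it takes over 72 s, if anything falls off the work surface, if the arm or the gripper's body presses on something with over 40 N, if the wrist force passes 120 N, or if a joint passes its speed limit or range.

### The arm

A 6-joint arm with a two-finger parallel gripper is mounted at the origin on the work surface. World frame = base frame: x ahead of the robot, y to its left, z up, the work surface at z = 0. Lengths are in m, angles in rad, forces in N, time in s.
With the tool pointing down it reaches from about 0.35 to 0.85 m from the base axis. Payload 8.1 kg.
Tool frame: the origin (TCP) lies on the mounting face of the last link; the fingertips stand 186 mm ahead of it and the grasp point (between the pads) lies 167 mm ahead of it; z points along the fingers, y is the line along which they close (so a half turn about z gives the same grasp; the last joint's range is limited). The gripper opens to 93 mm and grips with 3 to 60 N. Pads are 15 mm wide; open, the fingers measure 128 mm over their backs; the gripper's body (75 mm by 188 mm) begins 65 mm behind the grasp point.
Start: joints at [-1.34, 0.13, 1.488, -0, 1.523, -0.085], TCP at [0.186, -0.57, 0.405] pointing down, gripper open.
Joint ranges: [-2.96, 2.96], [-0.89, 2.26], [0.02, 2.5], [-1.34, 4.48], [0, 2.73], [-2.66, 2.66]. Speed limits (rad/s): [2.39, 2.39, 2.79, 3.14, 3.14, 3.14].

### API

Orientations are given as a rotation vector (axis times angle).
In Python, from plant import * gives the robot as it stands. The module is installed in compiled form; this text tells all that it offers.
- The arm moves only by the tool arm_command, never from a script. Its argument "increments" is a list of rows, each a list of 6 numbers: the shift along the tool's x, y, z in units of 0.2 m (1.0 is 0.2 m), then the turn, a rotation vector about the tool's x, y, z in units of pi rad (1.0 is pi rad). A call has exactly 5 rows; each row is the pose to reach, as a shift and turn from the pose commanded when the call began, along the tool's axes at that moment, turning the shorter way round; what a row does not reach only later rows make up. A row lasts 1/8 s, in which the tool goes at most 62.5 mm and 10.7 degrees, less where a joint would pass 70% of its speed; a pose out of reach is approached as far as the arm can. A call with a number of a shift or a turn outside -1 to 1 is refused whole. A call with a gripper value outside its range is refused whole. "fingers" is the closure, from -1 (fully open) to 1 (shut), set as the call begins (left out, the last holds). The fingers move at their own pace and stop on an object; "force" is the grip in N (left out, the last holds). Time passes only in rows, so rows that repeat a pose let the fingers close, or fill a call up. It gives the time, the measured TCP pose, the force, the opening and the grip force at its end, in the units of the state.
- read_state(): the state, without advancing time (a new reading comes with each control period).
- read_camera(name): name is "scene" or "top" or "wrist"; returns a dict with "image" (480x640x3 uint8, red, green, blue), "fx", "fy", "cx", "cy" (pixels), "T" (4x4, takes a point from camera to world coordinates). Camera axes: x right, y down, z forward; pixel columns grow to the right and rows downward; lengths in m; the calibration is good to about 2 mm. A picture is of the moment at which its call begins. There is no depth.
- close_job(): hands the job in; it is judged then, once.
The state is a dict: "t": time; "q": joint angles; "dq": joint speeds; "joint_torque": joint torques, N m; "tool_pos": TCP position; "orientation": TCP orientation; "force": force on the tool from outside, world axes, zero at the start; "wrist_torque": the same for the moment, N m; "opening": finger opening in m; "gripper_force": force on a finger pad.
Only numpy, scipy, OpenCV 4.12 (cv2) and the standard library are available. Lean on these libraries where they do the work, as an engineer would, in place of code of your own. Each camera call takes 0.05 s, during which the arm holds its last target. There are 200 camera calls.

## Working session

There is one attempt and no reset: what is moved stays moved. The work goes in short steps, Python scripts to look and compute and a tool call to move; the robot and the scene stay as the last step left them, time stands still between calls to the robot, and variables do not carry over. Pictures are saved under pics/ and viewed, at most 14 in all, crops included, and the job is handed in when it is done.

Besides the shell and the picture viewer there is one more tool, called as name(argument=value, ...), one argument or row to a line, values as JSON. arm_command: Moves the arm, as the interface text tells. Shifts and turns lie within -1 to 1; 1 stands for 0.2 m of shift or pi rad of turn. Its arguments: {"type":"object","properties":{"increments":{"type":"array","items":{"type":"array","items":{"type":"number","minimum":-1,"maximum":1}}},"fingers":{"type":"number"},"force":{"type":"number"}},"required":["increments"]}

```bash
mkdir -p pics; python3 - <<'E'
from plant import *
import cv2,numpy as np
s=read_state();print({k:np.round(v,3).tolist() for k,v in s.items()})
for n in("scene","top"):
    c=read_camera(n);cv2.imwrite(f"pics/{n}0.png",c["image"][:,:,::-1]);print(n,c["fx"],c["fy"],c["cx"],c["cy"],np.round(c["T"],4).tolist())
E
```

```text
{'t': 0.0, 'q': [-1.34, 0.131, 1.489, -0.0, 1.523, -0.085], 'dq': [-0.0, -0.001, -0.001, -0.001, -0.001, 0.0], 'joint_torque': [-0.002, -55.984, -49.176, 0.077, 0.036, -0.0], 'tool_pos': [0.186, -0.57, 0.404], 'orientation': [-3.101, -0.494, 0.0], 'force': [1.065, -0.73, -0.277], 'wrist_torque': [0.006, 0.005, 0.045], 'gripper_force': 0.0, 'opening': 0.093}
scene 544.354685298095 544.354685298095 317.6545077041039 233.09592296316725 [[0.4335, 0.4963, -0.7522, 1.6102], [0.9011, -0.2281, 0.3688, -0.5154], [0.0115, -0.8377, -0.5461, 0.9177], [0.0, 0.0, 0.0, 1.0]]
top 567.8139009744175 567.8139009744175 314.86540455264657 233.0384429711521 [[-0.0281, -0.9836, 0.1781, 0.2483], [-0.9995, 0.0251, -0.0195, 0.0477], [0.0147, -0.1786, -0.9838, 1.3746], [0.0, 0.0, 0.0, 1.0]]
```

View pics/scene0.png

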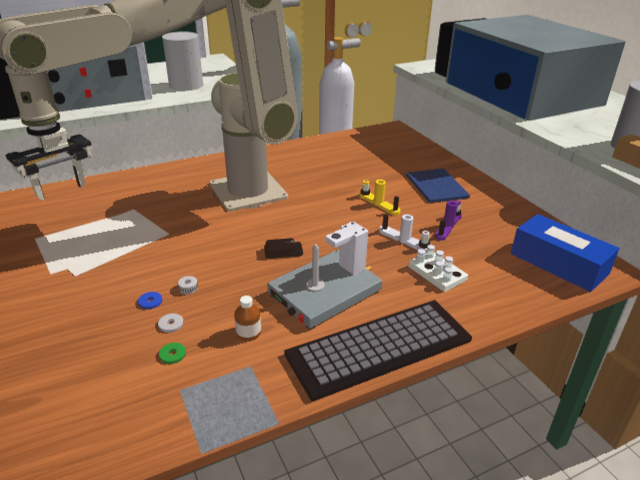

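View pics/top0.png

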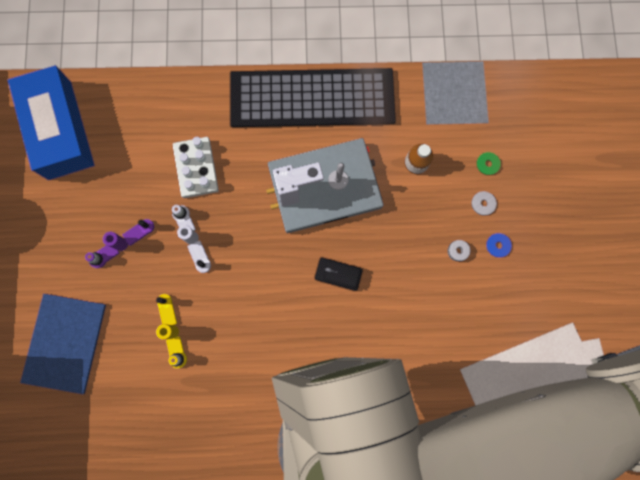

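Candidates (top view): carrier is the aluminium one at (190,237); the purple (115,240) and yellow (172,330) look-alikes are excluded. Washer is the steel ring at (484,203); green (488,163) and blue (499,245) are excluded. Collar is the taller knurled ring at (460,250). Next, a close crop to check these.

```bash
python3 - <<'E'
import cv2,numpy as np
t=cv2.imread("pics/top0.png");s=cv2.imread("pics/scene0.png")
def cr(im,x,y,w,h,W,H): return cv2.resize(im[y:y+h,x:x+w],(W,H),interpolation=cv2.INTER_CUBIC)
a=cr(t,160,195,80,60+20,400,400-0)[:300*400//300]
# row1: carrier top(5x), stand top (x3); 
r1=np.hstack([cr(t,165,200,50,75,200,300),cr(t,265,135,120,100,360,300),cr(t,440,185,60,75,240,300)])
r2=np.hstack([cr(s,370,205,70,75,280,300),cr(s,290,215,90,75,360,300),cr(s,150,270,40,75,160,300)])
cv2.imwrite("pics/crop1.png",np.vstack([r1,r2]))
E
```

```text
(no output)
```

View pics/crop1.png

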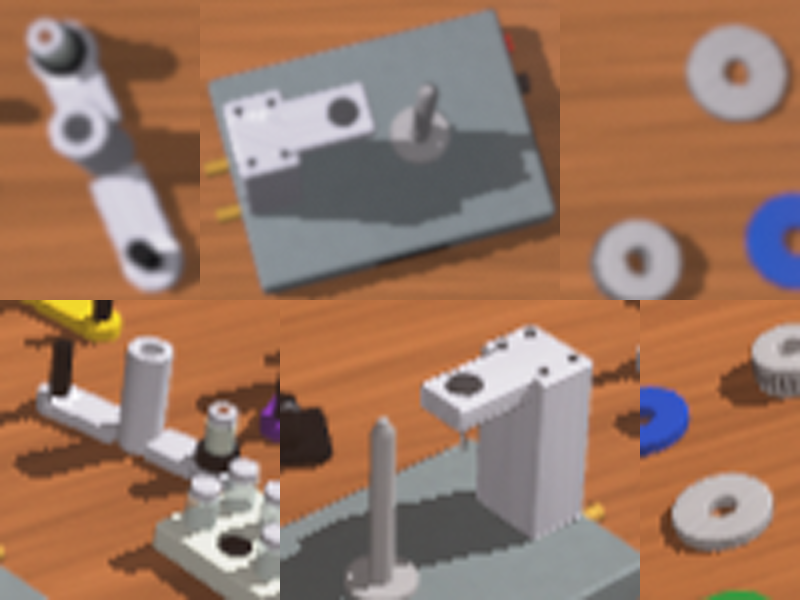

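```bash
cat > h.py <<'E'
from plant import *
import cv2,numpy as np
from scipy.spatial.transform import Rotation as R
def ray(c,u,v,z):
    T=np.asarray(c["T"]);d=T[:3,:3]@[(u-c["cx"])/c["fx"],(v-c["cy"])/c["fy"],1];p=T[:3,3]
    return p+d*(z-p[2])/d[2]
def proj(c,P):
    T=np.asarray(c["T"]);q=T[:3,:3].T@(np.asarray(P)-T[:3,3]);return np.array([c["fx"]*q[0]/q[2]+c["cx"],c["fy"]*q[1]/q[2]+c["cy"]])
def save(n,f):
    c=read_camera(n);cv2.imwrite(f"pics/{f}.png",c["image"][:,:,::-1]);return c
def inc(tgt,yaw=None,s=None):
    """increment (units) from state pose to tool-down TCP tgt with tool-x yaw (rad)"""
    s=s or read_state();r0=R.from_rotvec(s["orientation"])
    sh=r0.inv().apply(np.array(tgt)-s["tool_pos"])/.2
    x=r0.as_matrix()[:,0];y=np.arctan2(x[1],x[0]) if yaw is None else yaw
    g=R.from_matrix(np.array([[np.cos(y),np.sin(y),0],[np.sin(y),-np.cos(y),0],[0,0,-1]]).T)
    return np.round(np.r_[sh,(r0.inv()*g).as_rotvec()/np.pi],4)
E
python3 - <<'E'
from h import *
c=read_camera("top");w=read_camera("wrist")
P={}
for n,u,v,z in [("vial",176.3,209.3,.058),("hub",184.5,232,.084),("peg",199.5,261,.058),("tip",341.7,165,.167),("seat",338.3,179.3,.045),("head",312.7,172.7,.168),("washer",484.5,203.3,.01),("collar",459.5,250,.024),("mouse",339,273,.035),("bottle",424,150,.105),("rack",195,167,.022)]:
    P[n]=ray(c,u,v,z);print(n,np.round(P[n],4))
d=lambda a,b:(np.linalg.norm((P[a]-P[b])[:2]),np.degrees(np.arctan2(*(P[a]-P[b])[1::-1])))
print(d("vial","hub"),d("vial","peg"),d("hub","peg"),d("head","seat"),d("head","tip"))
# stand top contour
g=cv2.cvtColor(c["image"],cv2.COLOR_RGB2HSV)
s=read_camera("scene")
for n,u,v,z in [("tip",290+(383-280)/4,215+(420-300)/4,.167),("hub",370+150/4,205+45/4,.084),("head",290+185/4,215+83/4,.168),("vial",370+223/4,205+108/4,.058),("washer",150+(722-640)/4,270+208/4,.01),("collar",150+(795-640)/4,270+43/4,.024)]:
    p=ray(s,u,v,z);print("scene",n,np.round(p,4))
T=np.array(w["T"]);st=read_state();r0=R.from_rotvec(st["orientation"])
print("wristcam in tool",np.round(r0.inv().apply(T[:3,3]-st["tool_pos"]),3),np.round(r0.inv().as_matrix()@T[:3,:3],3).tolist(),w["fx"],w["cx"],w["cy"])
E
```

```text
vial [0.5521 0.3479 0.058 ]
hub [0.4921 0.3223 0.084 ]
peg [0.4274 0.2922 0.058 ]
tip [ 0.6183 -0.0398  0.167 ]
seat [ 0.6199 -0.0391  0.045 ]
head [0.6019 0.0248 0.168 ]
washer [ 0.5595 -0.4015  0.01  ]
collar [ 0.4424 -0.3269  0.024 ]
mouse [ 0.3932 -0.0332  0.035 ]
bottle [ 0.6692 -0.2384  0.105 ]
rack [0.6662 0.3118 0.022 ]
(np.float64(0.06525946739408992), np.float64(23.057211071119927)) (np.float64(0.13660813261903543), np.float64(24.066236223874856)) (np.float64(0.0713680380416885), np.float64(24.988888549445896)) (np.float64(0.06638478839192818), np.float64(105.72824229706121)) (np.float64(0.0666689278281781), np.float64(104.24366608813828))
scene tip [ 0.6222 -0.0357  0.167 ]
scene hub [0.4905 0.3285 0.084 ]
scene head [0.6079 0.028  0.168 ]
scene vial [0.5522 0.354  0.058 ]
scene washer [ 0.5671 -0.399   0.01  ]
scene collar [ 0.4446 -0.3208  0.024 ]
wristcam in tool [0.083 0.    0.02 ] [[0.0, -0.954, -0.301], [1.0, 0.0, -0.001], [0.001, -0.301, 0.954]] 385.8133451416773 323.56181925023515 240.4072132739318
```

arm_command(
  increments=[
    [0.2,-0.2,0,0,0,0],
    [0.4,-0.4,0,0,0,0],
    [0.6,-0.6,0,0,0,0],
    [0.8,-0.8,0,0,0,0],
    [1,-1,0,0,0,0],
  ],
  fingers=-1,
  force=30,
)

```text
t: 0.88
tool_pos: [0.3148, -0.3164, 0.4048]
orientation: [3.102, 0.493, 0.001]
force: [0.5, -0.0, 0.9]
opening: 0.0928
gripper_force: 0.0
```

arm_command(
  increments=[
    [0.2,-0.2,0,0,0,0],
    [0.4,-0.4,0,0,0,0],
    [0.6,-0.6,0,0,0,0],
    [0.8,-0.8,0,0,0,0],
    [1,-1,0,0,0,0],
  ],
)

```text
t: 1.5
tool_pos: [0.4428, -0.064, 0.405]
orientation: [3.102, 0.494, 0.001]
force: [0.7, 0.1, -0.0]
opening: 0.0927
gripper_force: 0.0
```

arm_command(
  increments=[
    [0.2,-0.2,0,0,0,0],
    [0.4,-0.4,0,0,0,0],
    [0.6,-0.6,0,0,0,0],
    [0.8,-0.8,0,0,0,0],
    [1,-1,0,0,0,0],
  ],
)

```text
t: 2.12
tool_pos: [0.5709, 0.1882, 0.4047]
orientation: [3.102, 0.494, 0.0]
force: [-0.2, -0.4, 0.6]
opening: 0.0931
gripper_force: 0.0
```

arm_command(
  increments=[
    [-0.04,-0.22,0,0,0,0],
    [-0.08,-0.44,0,0,0,0],
    [-0.12,-0.66,0,0,0,0],
    [-0.155,-0.78,0,0,0,-0.033],
    [-0.155,-0.78,0,0,0,-0.033],
  ],
)

```text
t: 2.75
tool_pos: [0.4914, 0.3264, 0.4046]
orientation: [-3.072, -0.659, 0.001]
force: [-0.1, 0.4, 0.3]
opening: 0.0927
gripper_force: 0.0
```

```bash
python3 - <<'E'
from h import *
s=read_state();print(s["t"],np.round(s["tool_pos"],4),np.round(s["orientation"],4),np.round(s["q"],2))
c=save("wrist","w1");print(proj(c,[.492,.3225,.084]),inc([.492,.3225,.42],np.radians(24)))
E
```

```text
2.75 [0.4914 0.3264 0.4046] [-3.0716e+00 -6.5890e-01  6.0000e-04] [0.5  0.1  1.52 0.   1.52 1.65]
[328.71794675 227.62954527] [-0.0064  0.0134 -0.0768  0.0001  0.      0.0003]
```

View pics/w1.png

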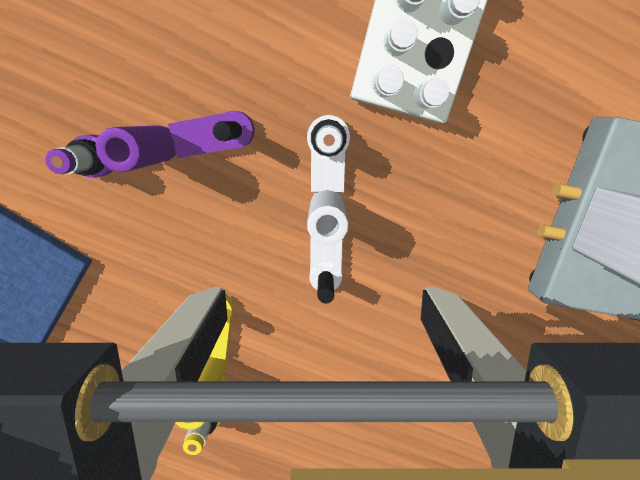

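The wrist view shows the aluminium carrier: hub top at (327,224), vial cap at (328,140) and peg top at (325,281).

```bash
python3 - <<'E'
from h import *
c=read_camera("wrist")
h=ray(c,327,224.5,.084);v=ray(c,328.5,140,.058);p=ray(c,325,280,.058)
print(h,v,p,np.linalg.norm((v-h)[:2]),np.linalg.norm((p-h)[:2]),np.degrees(np.arctan2(*(v-p)[1::-1])))
# stay yaw; grasp z .072 => tcp .239
print(inc([h[0],h[1],.239],np.arctan2(*(v-p)[1::-1])))
E
```

```text
[0.494613   0.32371235 0.084     ] [0.55422434 0.34894104 0.058     ] [0.43942838 0.3006806  0.058     ] 0.06473019840244655 0.059798021974183185 22.801979276457264
[7.300e-03 8.900e-03 8.283e-01 1.000e-04 0.000e+00 6.500e-03]
```

arm_command(
  increments=[
    [0.007,0.009,0.2,0,0,0.006],
    [0.007,0.009,0.45,0,0,0.006],
    [0.007,0.009,0.7,0,0,0.006],
    [0.007,0.009,0.828,0,0,0.006],
    [0.007,0.009,0.828,0,0,0.006],
  ],
)

```text
t: 3.48
tool_pos: [0.494, 0.3222, 0.2363]
orientation: [3.078, 0.621, -0.008]
force: [0.6, -0.0, 0.0]
opening: 0.0929
gripper_force: 0.0
```

arm_command(
  increments=[
    [0,0,0,0,0,0],
    [0,0,0,0,0,0],
    [0,0,0,0,0,0],
    [0,0,0,0,0,0],
    [0,0,0,0,0,0],
  ],
  fingers=1,
)

```text
t: 4.1
tool_pos: [0.4944, 0.324, 0.2394]
orientation: [-3.079, -0.625, -0.0]
force: [-0.4, -0.4, -1.1]
opening: 0.0475
gripper_force: 0.0
```

arm_command(
  increments=[
    [0,0,0,0,0,0],
    [0,0,-0.05,0,0,0],
    [0,0,-0.15,0,0,0],
    [0,0,-0.3,0,0,0],
    [0,0,-0.5,0,0,0],
  ],
)

```text
t: 4.72
tool_pos: [0.4941, 0.3237, 0.3404]
orientation: [3.078, 0.625, -0.002]
force: [0.7, -0.0, -2.8]
opening: 0.0326
gripper_force: 30.0
```

```bash
python3 - <<'E'
from h import *
s=read_state();print(s["t"],np.round(s["tool_pos"],4),np.round(s["orientation"],4),np.round(s["q"],2),s["force"],s["opening"])
c=save("wrist","w2")
x=np.radians(23+30)
print(inc([.6195,-.039,.43],x))
E
```

```text
4.725 [0.4941 0.3237 0.3404] [ 3.0784e+00  6.2500e-01 -2.0000e-03] [0.49 0.14 1.59 0.   1.41 1.66] [ 0.67087128 -0.00937409 -2.79164626] 0.03260629836475916
[-1.3550e-01  1.9153e+00 -4.1280e-01  5.0000e-04 -2.7000e-03 -1.6690e-01]
```

View pics/w2.png

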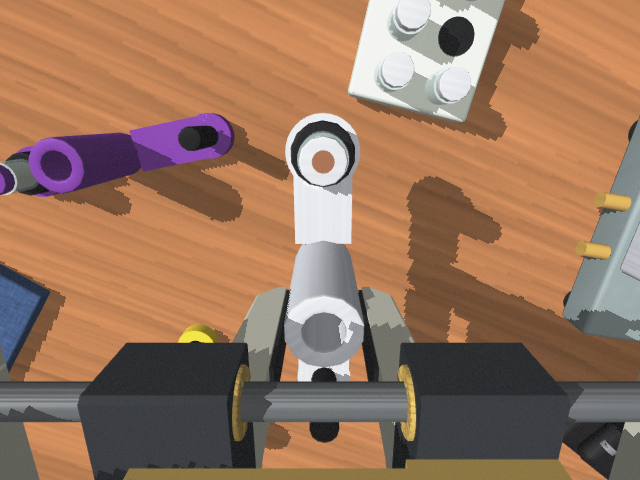

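arm_command(
  increments=[
    [0,0,-0.2,0,0,0],
    [-0.05,0.2,-0.4,0,0,0],
    [-0.15,0.45,-0.55,0,0,0],
    [-0.28,0.72,-0.55,0,0,0],
    [-0.38,1,-0.55,0,0,0],
  ],
)

```text
t: 5.4
tool_pos: [0.5019, 0.1086, 0.4511]
orientation: [3.078, 0.626, 0.005]
force: [1.8, -0.7, -3.4]
opening: 0.0324
gripper_force: 30.0
```

arm_command(
  increments=[
    [-0.08,0.25,0,0,0,-0.04],
    [-0.16,0.5,0,0,0,-0.08],
    [-0.25,0.7,0,0,0,-0.12],
    [-0.3,0.77,0,0,0,-0.167],
    [-0.3,0.77,0,0,0,-0.167],
  ],
)

```text
t: 6.02
tool_pos: [0.507, -0.0563, 0.4501]
orientation: [2.812, 1.398, 0.001]
force: [0.3, 0.9, -2.8]
opening: 0.0326
gripper_force: 30.0
```

```bash
python3 - <<'E'
from h import *
s=read_state();print(s["t"],np.round(s["tool_pos"],4),np.round(s["orientation"],4),s["force"],s["opening"])
c=save("wrist","w3");print(proj(c,[.6195,-.039,.167]))
E
```

```text
6.025 [ 0.507  -0.0563  0.4501] [2.8123e+00 1.3982e+00 1.4000e-03] [ 0.32147022  0.9498525  -2.80633765] 0.03261919656522897
[445.89386573 121.47985826]
```

View pics/w3.png

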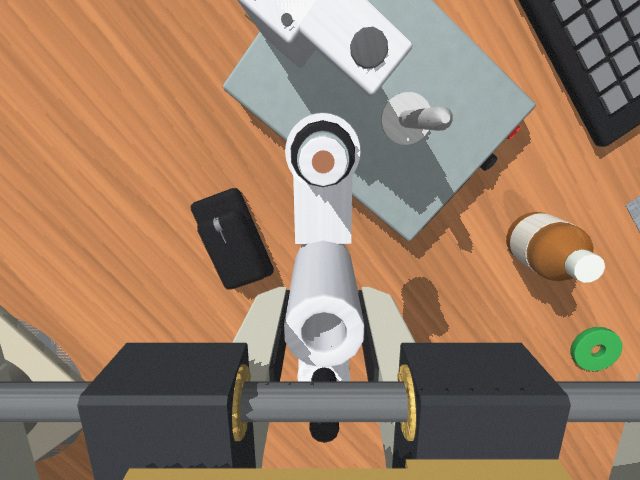

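```bash
cat >> h.py <<'E'
def ell(c,x0,x1,y0,y1,lo,hi):
    """largest blob in HSV range inside window -> fitted ellipse in full-image pixels"""
    h=cv2.cvtColor(c["image"],cv2.COLOR_RGB2HSV)[y0:y1,x0:x1];m=cv2.inRange(h,lo,hi)
    k=max(cv2.findContours(m,cv2.RETR_EXTERNAL,cv2.CHAIN_APPROX_NONE)[0],key=cv2.contourArea)
    e=cv2.fitEllipse(k);return np.array(e[0])+[x0,y0],e[1],np.array(cv2.boundingRect(k))+[x0,y0,0,0]
def tool(p,s): return R.from_rotvec(s["orientation"]).inv().apply(np.asarray(p)-s["tool_pos"])
E
python3 - <<'E'
from h import *
from scipy.optimize import fsolve
s=read_state();c=read_camera("wrist");g=cv2.cvtColor(c["image"],cv2.COLOR_RGB2GRAY)
for v in range(100,134,4): print(v,g[v,376:460:2])
e=ell(c,350,390,25,72,(0,0,0),(180,255,110));print("head",e,ray(c,*e[0],.168))
print("tip",ray(c,446,118,.167),"seat",ray(c,406.5,118,.045))
r0=R.from_rotvec(s["orientation"])
def f(q):
    hub=s["tool_pos"]+r0.apply([q[0],q[2],q[1]]);cap=s["tool_pos"]+r0.apply([q[0]+.066,q[2],q[1]+.026])
    a=proj(c,hub);b=proj(c,cap);return [a[0]-324,a[1]-331.5,b[1]-161]
print("hub top in tool x,z,y",fsolve(f,[0,.155,0]))
E
```

```text
100 [109 108 107 107 105 106 112 177 218 217 220 217 215 217 217 219 219 221
 219 218 217 218 220 218 216 176 171 167 170 169 169 170 168 169 169 167
 166 168 167 170 170 172]
104 [111 108 109 109 105 107 135 136 218 218 219 217 219 220 217 215 217 219
 219 222 219 219 216 216 219 217 217 171 169 168 169 168 171 171 170 167
 165 169 169 170 170 173]
108 [109 108 106 108  99 135 134 134 138 216 217 219 219 217 218 220 215 216
 215 218 218 220 217 217 215 217 217 215 157 160 181 185 184 178 172 164
 168 169 168 170 169 170]
112 [106 109 109 102 137 138 138 135 136 135 220 218 218 217 182 183 180 183
 178 102  98  96  96 121 178 181 184 179 179 188 200 203 210 214 209 190
 166 126 169 170 170 170]
116 [107 105 104 104 134 139 138 137 139 139 138 216 174 155 155 155  95  87
  92  88  92  88 160 164 163 164 163 163 169 174 188 202 213 223 219 215
 217 139 100 170 169 169]
120 [105 107 104 125 140 139 134 138 134 139 143 136  88 120 121  88  86  90
  86  88  87  91 134 135 136 137 137 141 147 149 153 162 179 216 218 213
 216 162  95 170 169 167]
124 [103 105 104 113 142 143 140 140 135 136 138 139 119  85  92  85  81  87
  83  86  85 103 103 106 112 109 110 111 112 112 111 112 116 112 153 154
 100  91 166 168 171 168]
128 [106 104 106  97 134 136 139 140 139 141 137 133 137 139 141 104 104  93
  91  88  88  85  85  87  84  87  91  90  92  91  87  87  93  88  88  87
 114 167 167 168 171 170]
132 [108 107 107 105 106 136 133 133 141 139 139 137 137 132 138 140 141 137
 139 135 141 137 133 209 219 217 163 104 170 170 170 170 169 167 168 169
 169 167 166 168 168 165]
head (array([369.41363144,  49.36632919]), (35.79624938964844, 40.08326721191406), array([351,  29,  38,  41])) [0.60434853 0.02684369 0.168     ]
tip [ 0.62086104 -0.0363048   0.167     ] seat [ 0.62049669 -0.03564312  0.045     ]
hub top in tool x,z,y [ 0.00029919  0.15926081 -0.00047675]
```

arm_command(
  increments=[
    [0.1,0.09,0,0,0,0],
    [0.25,0.24,0,0,0,0],
    [0.37,0.35,0,0,0,0],
    [0.422,0.396,0,0,0,0],
    [0.422,0.396,0,0,0,0],
  ],
)

```text
t: 6.75
tool_pos: [0.622, -0.0337, 0.4487]
orientation: [-2.811, -1.402, 0.001]
force: [-0.4, -0.1, -3.6]
opening: 0.0324
gripper_force: 30.0
```

arm_command(
  increments=[
    [0,0,0.05,0,0,0],
    [0,0,0.12,0,0,0],
    [0,0,0.18,0,0,0],
    [0,0,0.225,0,0,0],
    [0,0,0.225,0,0,0],
  ],
)

```text
t: 7.38
tool_pos: [0.6209, -0.0354, 0.4028]
orientation: [-2.811, -1.401, 0.003]
force: [0.0, 0.0, -2.8]
opening: 0.0325
gripper_force: 30.0
```

```bash
python3 - <<'E'
from h import *
s=read_state();print(s["t"],np.round(s["tool_pos"],4),np.round(s["orientation"],4),s["force"],s["opening"],inc([.6209,-.0365,.395]))
save("wrist","w4");save("scene","s4")
E
```

```text
7.375 [ 0.6209 -0.0354  0.4028] [-2.8106e+00 -1.4012e+00  2.7000e-03] [ 0.01576881  0.01229763 -2.84994448] 0.03254973642801246 [-0.0043  0.003   0.0391 -0.0005  0.0003 -0.    ]
```

arm_command(
  increments=[
    [0,0,0,0,0,0],
    [0,0,0.02,0,0,0],
    [0,0,0.04,0,0,0],
    [0,0,0.06,0,0,0],
    [0,0,0.08,0,0,0],
  ],
)

```text
t: 8.1
tool_pos: [0.6213, -0.0359, 0.3881]
orientation: [2.811, 1.401, -0.0]
force: [-0.4, -6.4, 0.5]
opening: 0.0325
gripper_force: 30.0
```

arm_command(
  increments=[
    [0,0,0,0,0,0],
    [0,0,0.02,0,0,0],
    [0,0,0.04,0,0,0],
    [0,0,0.06,0,0,0],
    [0,0,0.08,0,0,0],
  ],
)

```text
t: 8.72
tool_pos: [0.6213, -0.036, 0.3721]
orientation: [2.811, 1.401, -0.0]
force: [-1.5, -6.1, 0.7]
opening: 0.0324
gripper_force: 30.0
```

arm_command(
  increments=[
    [-0.004,0.003,0,0,0,0],
    [-0.004,0.003,0.03,0,0,0],
    [-0.004,0.003,0.07,0,0,0],
    [-0.004,0.003,0.11,0,0,0],
    [-0.004,0.003,0.15,0,0,0],
  ],
)

```text
t: 9.35
tool_pos: [0.6213, -0.0364, 0.3414]
orientation: [2.811, 1.402, -0.0]
force: [-1.0, -4.7, -0.1]
opening: 0.0322
gripper_force: 30.0
```

arm_command(
  increments=[
    [0,0,0.04,0,0,0],
    [0,0,0.08,0,0,0],
    [0,0,0.12,0,0,0],
    [0,0,0.15,0,0,0],
    [0,0,0.16,0,0,0],
  ],
)

```text
t: 9.98
tool_pos: [0.6212, -0.0364, 0.3094]
orientation: [-2.811, -1.402, 0.001]
force: [-0.9, -4.9, 0.6]
opening: 0.032
gripper_force: 30.0
```

arm_command(
  increments=[
    [-0.006,0.004,0.02,0,0,0],
    [-0.006,0.004,0.04,0,0,0],
    [-0.006,0.004,0.06,0,0,0],
    [-0.006,0.004,0.075,0,0,0],
    [-0.006,0.004,0.085,0,0,0],
  ],
)

```text
t: 10.6
tool_pos: [0.6212, -0.0376, 0.2928]
orientation: [-2.811, -1.402, 0.0]
force: [0.1, 0.0, -3.6]
opening: 0.0323
gripper_force: 30.0
```

arm_command(
  increments=[
    [0,0,0.005,0,0,0],
    [0,0,0.01,0,0,0],
    [0,0,0.015,0,0,0],
    [0,0,0.02,0,0,0],
    [0,0,0.02,0,0,0],
  ],
)

```text
t: 11.22
tool_pos: [0.6212, -0.0377, 0.2891]
orientation: [-2.811, -1.402, 0.0]
force: [0.6, 0.1, -2.7]
opening: 0.0326
gripper_force: 30.0
```

arm_command(
  increments=[
    [0,0,0.005,0,0,0],
    [0,0,0.01,0,0,0],
    [0,0,0.015,0,0,0],
    [0,0,0.02,0,0,0],
    [0,0,0.02,0,0,0],
  ],
)

```text
t: 11.85
tool_pos: [0.6213, -0.0377, 0.2873]
orientation: [2.811, 1.402, 0.001]
force: [-7.5, 0.7, 11.6]
opening: 0.0323
gripper_force: 30.0
```

arm_command(
  increments=[
    [0,0,0,0,0,0],
    [0,0,0,0,0,0],
    [0,0,0,0,0,0],
    [0,0,0,0,0,0],
    [0,0,-0.1,0,0,0],
  ],
  fingers=-0.6,
)

```text
t: 12.48
tool_pos: [0.6204, -0.0376, 0.3037]
orientation: [-2.809, -1.401, 0.005]
force: [0.4, 0.0, -0.0]
opening: 0.0738
gripper_force: 0.0
```

arm_command(
  increments=[
    [0,0,-0.15,0,0,0],
    [0,0,-0.35,0,0,0],
    [0,0,-0.55,0,0,0],
    [0,0,-0.7,0,0,0],
    [0,0,-0.7,0,0,0],
  ],
)

```text
t: 13.1
tool_pos: [0.6217, -0.0378, 0.4505]
orientation: [2.807, 1.4, 0.01]
force: [0.8, 0.8, 0.1]
opening: 0.0747
gripper_force: 0.0
```

arm_command(
  increments=[
    [-0.1,0.05,0,0,0,0],
    [-0.3,0.15,0,0,0,0],
    [-0.5,0.25,0,0,0,0],
    [-0.65,0.34,0,0,0,0],
    [-0.81,0.43,0,0,0,0],
  ],
  fingers=-1,
)

```text
t: 13.72
tool_pos: [0.5913, -0.2213, 0.4431]
orientation: [-2.81, -1.4, 0.003]
force: [0.4, -0.8, 0.5]
opening: 0.093
gripper_force: 0.0
```

arm_command(
  increments=[
    [-0.22,0.11,0.05,0,0,0],
    [-0.44,0.22,0.2,0,0,0],
    [-0.66,0.34,0.35,0,0,0],
    [-0.81,0.43,0.35,0,0,0],
    [-0.81,0.43,0.35,0,0,0],
  ],
)

```text
t: 14.35
tool_pos: [0.5613, -0.4034, 0.3721]
orientation: [-2.811, -1.395, 0.004]
force: [0.4, 0.1, 0.2]
opening: 0.0929
gripper_force: 0.0
```

```bash
python3 - <<'E'
from h import *
s=read_state();print(s["t"],np.round(s["tool_pos"],4),np.round(s["orientation"],4),s["force"])
c=save("wrist","w5");t=save("top","t5");print(proj(c,[.562,-.3995,.01]),proj(c,[.445,-.325,.024]),proj(t,[.621,-.037,.129]))
a=cv2.imread("pics/w5.png");b=cv2.resize(cv2.imread("pics/t5.png")[125:240,260:400],None,fx=2,fy=2)
a[-230:,-280:]=b;cv2.imwrite("pics/m5.png",a)
E
```

```text
14.35 [ 0.5613 -0.4034  0.3721] [-2.8112 -1.3946  0.0039] [0.40380228 0.10989476 0.23873032]
[324.28491832 210.59126755] [167.82236789 226.67345905] [339.41448331 168.83626497]
```

View pics/m5.png

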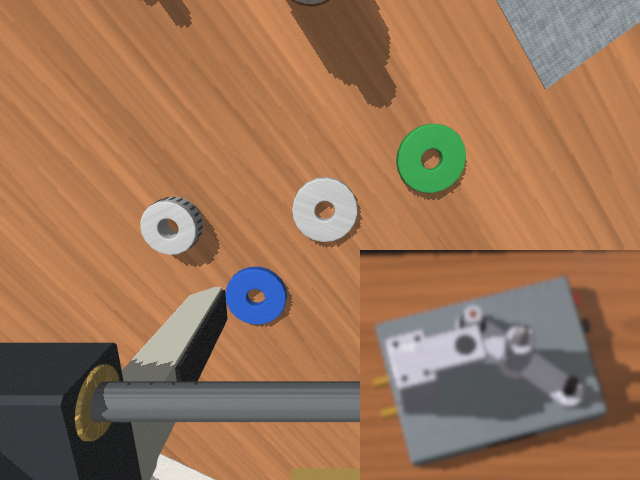

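Wrist view: steel washer at (325,210), collar at (168,227), green decoy at (431,158), blue at (256,296). The inset shows the carrier on the spindle, with the vial beside the head and the peg opposite.

```bash
python3 - <<'E'
from h import *
s=read_state();c=read_camera("wrist")
e=ell(c,285,365,170,250,(0,0,150),(180,60,255));print(e);w=ray(c,*e[0],.01)
f=ell(c,130,215,190,265,(0,0,195),(180,60,255));print(f);k=ray(c,*f[0],.024)
print(w,k,inc([w[0],w[1],.188],np.radians(53)))
E
```

```text
(array([323.85712814, 212.46720123]), (62.56166458129883, 63.24827194213867), array([292, 181,  65,  64]))
(array([167.53565216, 229.83851242]), (48.03397750854492, 54.452510833740234), array([141, 205,  54,  51]))
[ 0.56265802 -0.39838428  0.01      ] [ 0.44408211 -0.32465595  0.024     ] [ 3.900e-03 -5.500e-03  9.318e-01 -5.000e-04 -1.000e-04  0.000e+00]
```

arm_command(
  increments=[
    [0.004,-0.006,0.25,0,0,0],
    [0.004,-0.006,0.52,0,0,0],
    [0.004,-0.006,0.75,0,0,0],
    [0.004,-0.006,0.9,0,0,0],
    [0.004,-0.006,0.93,0,0,0],
  ],
)

```text
t: 15.12
tool_pos: [0.5628, -0.3968, 0.187]
orientation: [-2.807, -1.403, 0.002]
force: [0.4, -0.3, 1.0]
opening: 0.0931
gripper_force: 0.0
```

arm_command(
  increments=[
    [0,0,0,0,0,0],
    [0,0,0,0,0,0],
    [0,0,0,0,0,0],
    [0,0,0,0,0,0],
    [0,0,0,0,0,0],
  ],
  fingers=1,
)

```text
t: 15.75
tool_pos: [0.5634, -0.399, 0.1901]
orientation: [2.81, 1.401, 0.001]
force: [-1.5, 0.2, 5.7]
opening: 0.0581
gripper_force: 30.7
```

```bash
python3 - <<'E'
from h import *
s=read_state();print(s["t"],np.round(s["tool_pos"],4),np.round(s["orientation"],4),s["force"],s["opening"])
c=save("wrist","w6")
E
```

```text
15.75 [ 0.5634 -0.399   0.1901] [2.8105e+00 1.4014e+00 8.0000e-04] [-1.47988121  0.215122    5.74201291] 0.05810383717002185
```

View pics/w6.png

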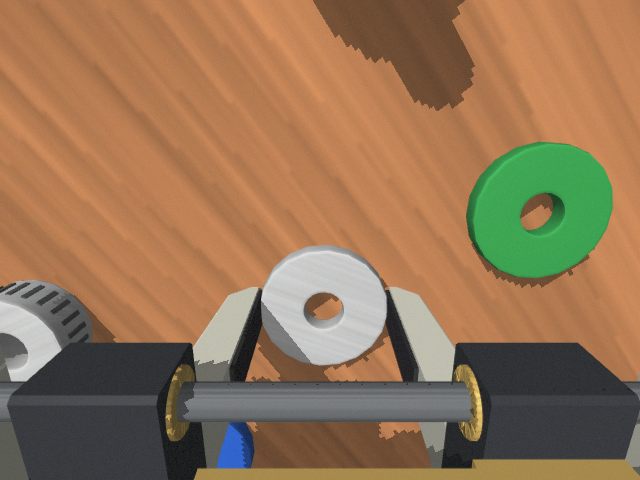

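```bash
python3 - <<'E'
from h import *
s=read_state();c=read_camera("wrist")
e=ell(c,262,387,235,375,(0,0,120),(180,60,255));print(e)
for p in(e[0],(324,309)):
    o=tool(ray(c,*p,.010),s);print(o)
E
```

```text
(array([323.6123848 , 304.58879089]), (118.16454315185547, 125.38644409179688), array([262, 245, 125, 121]))
[ 0.00184885 -0.0006412   0.18012537]
[-0.00040265 -0.0004624   0.18012575]
```

arm_command(
  increments=[
    [0,0,0,0,0,0],
    [0,0,-0.1,0,0,0],
    [0,0,-0.3,0,0,0],
    [0,0,-0.6,0,0,0],
    [0,0,-0.9,0,0,0],
  ],
)

```text
t: 16.48
tool_pos: [0.5628, -0.3984, 0.3714]
orientation: [-2.811, -1.402, 0.0]
force: [1.2, -0.6, -1.8]
opening: 0.0583
gripper_force: 30.7
```

```bash
python3 - <<'E'
from h import *
s=read_state();c=save("wrist","w7");print(s["t"],s["tool_pos"],s["force"],s["opening"])
e=ell(c,262,387,235,375,(0,0,120),(180,60,255));print(e)
print(inc([.621,-.0377,.42],np.radians(53)))
E
```

```text
16.475 [ 0.56280662 -0.39839455  0.37135985] [ 1.18988604 -0.59837729 -1.83409272] 0.05825620688227863
(array([323.99402618, 303.85670471]), (116.11100006103516, 125.80189514160156), array([262, 245, 125, 120]))
[ 1.6156e+00 -8.5850e-01 -1.9740e-01  4.2000e-03  2.0000e-04  1.0000e-04]
```

arm_command(
  increments=[
    [0.1,-0.05,-0.1,0,0,0],
    [0.25,-0.13,-0.2,0,0,0],
    [0.45,-0.24,-0.2,0,0,0],
    [0.65,-0.34,-0.2,0,0,0],
    [0.85,-0.45,-0.2,0,0,0],
  ],
)

```text
t: 17.15
tool_pos: [0.5933, -0.2063, 0.4086]
orientation: [-2.81, -1.402, 0.001]
force: [0.4, 0.9, -1.6]
opening: 0.0579
gripper_force: 30.7
```

arm_command(
  increments=[
    [0.2,-0.1,0,0,0,0],
    [0.45,-0.24,0,0,0,0],
    [0.65,-0.34,0,0,0,0],
    [0.77,-0.402,0,0,0,0],
    [0.77,-0.402,0,0,0,0],
  ],
)

```text
t: 17.77
tool_pos: [0.6217, -0.0344, 0.4086]
orientation: [-2.807, -1.407, 0.002]
force: [0.4, -0.1, -1.4]
opening: 0.0584
gripper_force: 30.7
```

```bash
python3 - <<'E'
from h import *
s=read_state();print(s["t"],s["tool_pos"],s["force"],s["opening"])
print(inc([.6217,-.0371,.365],np.radians(53)))
E
```

```text
17.775 [ 0.62165123 -0.03438566  0.4085737 ] [ 0.4366172  -0.08314417 -1.39614117] 0.05839049773238823
[-1.070e-02  8.700e-03  2.179e-01 -6.000e-04  1.000e-04  1.300e-03]
```

arm_command(
  increments=[
    [0,0,0.05,0,0,0],
    [0,0,0.15,0,0,0],
    [0,0,0.21,0,0,0],
    [0,0,0.21,0,0,0],
    [0,0,0.21,0,0,0],
  ],
)

```text
t: 18.4
tool_pos: [0.6221, -0.0377, 0.3673]
orientation: [2.812, 1.401, 0.0]
force: [-0.2, 0.2, -1.0]
opening: 0.0582
gripper_force: 30.7
```

```bash
python3 - <<'E'
from h import *
s=read_state();print(s["t"],s["tool_pos"],s["force"],s["opening"])
print(inc([.6217,-.0371,.345],np.radians(53)))
E
```

```text
18.4 [ 0.62210738 -0.03765745  0.36732828] [-0.15527224  0.21281011 -1.0413272 ] 0.058248432106452655
[ 1.000e-03 -3.300e-03  1.116e-01  0.000e+00 -0.000e+00 -1.000e-04]
```

arm_command(
  increments=[
    [0,-0.003,0,0,0,0],
    [0,-0.003,0.04,0,0,0],
    [0,-0.003,0.08,0,0,0],
    [0,-0.003,0.11,0,0,0],
    [0,-0.003,0.14,0,0,0],
  ],
)

```text
t: 19.02
tool_pos: [0.6215, -0.037, 0.3384]
orientation: [-2.811, -1.402, 0.001]
force: [1.0, 0.2, -2.3]
opening: 0.0578
gripper_force: 30.7
```

No side force. Continuing down.

arm_command(
  increments=[
    [0,0,0.03,0,0,0],
    [0,0,0.055,0,0,0],
    [0,0,0.075,0,0,0],
    [0,0,0.085,0,0,0],
    [0,0,0.09,0,0,0],
  ],
)

```text
t: 19.65
tool_pos: [0.6216, -0.037, 0.3211]
orientation: [-2.811, -1.402, -0.0]
force: [-0.4, -0.4, -1.5]
opening: 0.0581
gripper_force: 30.7
```

arm_command(
  increments=[
    [0,0,0.003,0,0,0],
    [0,0,0.006,0,0,0],
    [0,0,0.009,0,0,0],
    [0,0,0.01,0,0,0],
    [0,0,0.01,0,0,0],
  ],
)

```text
t: 20.27
tool_pos: [0.6216, -0.037, 0.3192]
orientation: [2.811, 1.402, 0.0]
force: [-0.1, 0.1, -1.9]
opening: 0.058
gripper_force: 30.7
```

arm_command(
  increments=[
    [0,0,0.003,0,0,0],
    [0,0,0.006,0,0,0],
    [0,0,0.009,0,0,0],
    [0,0,0.01,0,0,0],
    [0,0,0.01,0,0,0],
  ],
)

```text
t: 20.9
tool_pos: [0.6219, -0.037, 0.3192]
orientation: [2.81, 1.402, 0.003]
force: [-4.0, 0.9, 9.6]
opening: 0.0582
gripper_force: 30.7
```

arm_command(
  increments=[
    [0,0,0,0,0,0],
    [0,0,0,0,0,0],
    [0,0,0,0,0,0],
    [0,0,-0.05,0,0,0],
    [0,0,-0.2,0,0,0],
  ],
  fingers=-1,
)

```text
t: 21.52
tool_pos: [0.6209, -0.0369, 0.3559]
orientation: [-2.809, -1.401, 0.005]
force: [0.3, 0.0, 0.1]
opening: 0.0928
gripper_force: 0.0
```

arm_command(
  increments=[
    [0,0,-0.2,0,0,0],
    [-0.1,0.01,-0.35,0,0,0],
    [-0.3,0.03,-0.35,0,0,0],
    [-0.55,0.05,-0.35,0,0,0],
    [-0.8,0.07,-0.35,0,0,0],
  ],
)

```text
t: 22.15
tool_pos: [0.5356, -0.1742, 0.4281]
orientation: [2.81, 1.403, 0.001]
force: [0.7, -1.1, 0.9]
opening: 0.0932
gripper_force: 0.0
```

arm_command(
  increments=[
    [-0.25,0.02,0,0,0,0],
    [-0.5,0.05,0.1,0,0,0],
    [-0.75,0.07,0.3,0,0,0],
    [-0.885,0.086,0.4,0,0,0],
    [-0.885,0.086,0.4,0,0,0],
  ],
)

```text
t: 22.78
tool_pos: [0.4422, -0.326, 0.3456]
orientation: [-2.811, -1.396, 0.002]
force: [0.3, 0.9, 0.8]
opening: 0.0931
gripper_force: 0.0
```

```bash
python3 - <<'E'
from h import *
s=read_state();c=save("wrist","w8");t=save("top","t8");print(s["t"],s["tool_pos"],s["force"],s["opening"])
u,v=proj(c,[.4441,-.3247,.024]);print(u,v,inc([.4441,-.3247,.20],np.radians(53)))
a=cv2.imread("pics/w8.png");b=cv2.resize(cv2.imread("pics/t8.png")[125:240,260:400],None,fx=2,fy=2)
a[-230:,-280:]=b;cv2.imwrite("pics/m8.png",a)
E
```

```text
22.775 [ 0.44218115 -0.32604039  0.34556667] [0.34175986 0.90783891 0.80391113] 0.09311058004607865
326.7858773017931 223.84948285453737 [ 7.000e-04 -1.000e-03  7.406e-01  3.000e-04 -1.000e-04 -1.000e-04]
```

View pics/m8.png

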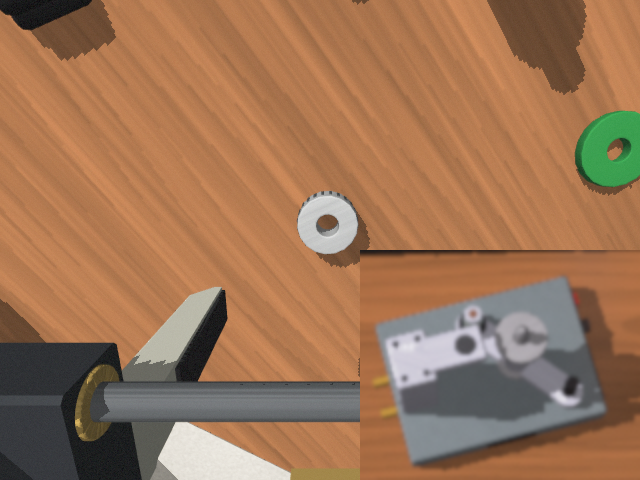

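The collar is centred at (327,224). The inset shows the washer lying on the hub with the spindle tip through it.

arm_command(
  increments=[
    [0,0,0.2,0,0,0],
    [0,0,0.45,0,0,0],
    [0,0,0.65,0,0,0],
    [0,0,0.78,0,0,0],
    [0,0,0.78,0,0,0],
  ],
)

```text
t: 23.5
tool_pos: [0.4441, -0.3235, 0.1903]
orientation: [-2.808, -1.403, 0.001]
force: [0.0, 0.8, 0.1]
opening: 0.0928
gripper_force: 0.0
```

arm_command(
  increments=[
    [0,0,0,0,0,0],
    [0,0,0,0,0,0],
    [0,0,0,0,0,0],
    [0,0,0,0,0,0],
    [0,0,0,0,0,0],
  ],
  fingers=1,
)

```text
t: 24.12
tool_pos: [0.4439, -0.3251, 0.1915]
orientation: [2.811, 1.402, 0.001]
force: [0.2, -0.2, 2.3]
opening: 0.0499
gripper_force: 30.0
```

arm_command(
  increments=[
    [0,0,0,0,0,0],
    [0,0,0,0,0,0],
    [0,0,0,0,0,0],
    [0,0,0,0,0,0],
    [0,0,0,0,0,0],
  ],
)

```text
t: 24.75
tool_pos: [0.4439, -0.3251, 0.1915]
orientation: [2.811, 1.402, 0.0]
force: [-0.8, -0.1, 4.8]
opening: 0.0498
gripper_force: 30.0
```

```bash
python3 - <<'E'
from h import *
s=read_state();c=save("wrist","w9");print(s["t"],s["tool_pos"],s["force"],s["opening"])
h=cv2.cvtColor(c["image"],cv2.COLOR_RGB2HSV)
m=cv2.inRange(h[260:345,290:360],(0,0,0),(180,255,130));m2=cv2.inRange(h[240:380,262:387],(0,0,200),(180,60,255))
for m,o in((m,(290,260)),(m2,(262,240))):
    for k in cv2.findContours(m,cv2.RETR_LIST,cv2.CHAIN_APPROX_NONE)[0]:
        if cv2.contourArea(k)>200:
            b=np.array(cv2.boundingRect(k));ctr=(o[0]+b[0]+b[2]/2,o[1]+b[1]+b[3]/2);print(b+[*o,0,0],tool(ray(c,*ctr,.024),s))
cv2.imwrite("pics/c9.png",c["image"][230:400,230:420,::-1].repeat(3,0).repeat(3,1))
E
```

```text
24.75 [ 0.44388495 -0.32513069  0.19149068] [-0.82496265 -0.06664006  4.80409247] 0.04976754295030975
[302 304  39  32] [ 0.00099491 -0.00157444  0.16748953]
[298 301  49  43] [-0.00020989 -0.00114668  0.16748996]
[268 271 112  99] [ 0.00075456 -0.00050243  0.16749029]
```

View pics/c9.png

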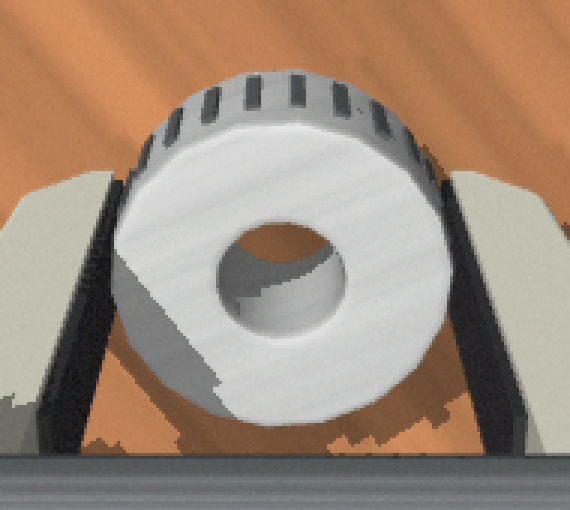

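arm_command(
  increments=[
    [0,0,-0.1,0,0,0],
    [0,0,-0.35,0,0,0],
    [0,0,-0.65,0,0,0],
    [0.05,0,-0.9,0,0,0],
    [0.2,-0.02,-1,0,0,0],
  ],
)

```text
t: 25.42
tool_pos: [0.4647, -0.2913, 0.3942]
orientation: [2.81, 1.398, 0.002]
force: [0.6, 0.8, -3.2]
opening: 0.0498
gripper_force: 30.0
```

arm_command(
  increments=[
    [0.25,-0.02,-0.02,0,0,0],
    [0.5,-0.05,-0.02,0,0,0],
    [0.75,-0.07,-0.02,0,0,0],
    [0.9,-0.08,-0.02,0,0,0],
    [1,-0.09,-0.02,0,0,0],
  ],
)

```text
t: 26.05
tool_pos: [0.5708, -0.1185, 0.3936]
orientation: [-2.809, -1.403, 0.003]
force: [0.4, -0.2, -3.6]
opening: 0.0496
gripper_force: 30.0
```

arm_command(
  increments=[
    [0.15,-0.01,0,0,0,0],
    [0.3,-0.03,0,0,0,0],
    [0.43,-0.04,0,0,0,0],
    [0.485,-0.047,0,0,0,0],
    [0.485,-0.047,0,0,0,0],
  ],
)

```text
t: 26.68
tool_pos: [0.6213, -0.0369, 0.3945]
orientation: [-2.811, -1.403, 0.002]
force: [-0.3, -0.9, -2.2]
opening: 0.05
gripper_force: 30.0
```

arm_command(
  increments=[
    [0,0,0,0,0,0],
    [0,0,0.05,0,0,0],
    [0,0,0.12,0,0,0],
    [0,0,0.12,0,0,0],
    [0,0,0.12,0,0,0],
  ],
)

```text
t: 27.3
tool_pos: [0.6213, -0.037, 0.3708]
orientation: [-2.811, -1.402, 0.001]
force: [0.5, -0.0, -1.8]
opening: 0.05
gripper_force: 30.0
```

```bash
python3 - <<'E'
from h import *
s=read_state();print(s["t"],s["tool_pos"],s["force"],s["opening"])
print(inc([.6216,-.0372,.3305],np.radians(53)))
E
```

```text
27.3 [ 0.62128405 -0.03695995  0.37083443] [ 0.45309423 -0.0410745  -1.81471867] 0.04997040534928177
[ 1.000e-04  2.100e-03  2.017e-01 -2.000e-04  1.000e-04  0.000e+00]
```

arm_command(
  increments=[
    [0,0.002,0.03,0,0,0],
    [0,0.002,0.06,0,0,0],
    [0,0.002,0.09,0,0,0],
    [0,0.002,0.12,0,0,0],
    [0,0.002,0.12,0,0,0],
  ],
)

```text
t: 27.92
tool_pos: [0.6215, -0.037, 0.3462]
orientation: [-2.811, -1.402, 0.002]
force: [0.4, -0.3, -3.0]
opening: 0.0498
gripper_force: 30.0
```

arm_command(
  increments=[
    [0,0,0.02,0,0,0],
    [0,0,0.04,0,0,0],
    [0,0,0.06,0,0,0],
    [0,0,0.07,0,0,0],
    [0,0,0.07,0,0,0],
  ],
)

```text
t: 28.55
tool_pos: [0.6216, -0.0371, 0.3329]
orientation: [-2.811, -1.402, 0.001]
force: [0.8, -0.1, -3.0]
opening: 0.0499
gripper_force: 30.0
```

arm_command(
  increments=[
    [0,0,0.004,0,0,0],
    [0,0,0.008,0,0,0],
    [0,0,0.012,0,0,0],
    [0,0,0.014,0,0,0],
    [0,0,0.014,0,0,0],
  ],
)

```text
t: 29.18
tool_pos: [0.6218, -0.0371, 0.3305]
orientation: [2.811, 1.402, 0.0]
force: [-0.2, -0.2, -2.5]
opening: 0.05
gripper_force: 30.0
```

arm_command(
  increments=[
    [0,0,0.004,0,0,0],
    [0,0,0.008,0,0,0],
    [0,0,0.01,0,0,0],
    [0,0,0.01,0,0,0],
    [0,0,0.01,0,0,0],
  ],
)

```text
t: 29.8
tool_pos: [0.622, -0.0371, 0.3305]
orientation: [2.81, 1.402, 0.003]
force: [-3.8, 0.1, 11.2]
opening: 0.0498
gripper_force: 30.0
```

arm_command(
  increments=[
    [0,0,0,0,0,0],
    [0,0,0,0,0,0],
    [0,0,0,0,0,0],
    [0,0,0,0,0,0],
    [0,0,-0.1,0,0,0],
  ],
  fingers=-0.9,
)

```text
t: 30.42
tool_pos: [0.621, -0.037, 0.3468]
orientation: [-2.809, -1.401, 0.005]
force: [0.3, 0.2, -0.4]
opening: 0.0876
gripper_force: 0.0
```

arm_command(
  increments=[
    [0,0,-0.2,0,0,0],
    [0,0,-0.35,0,0,0],
    [-0.15,0,-0.35,0,0,0],
    [-0.375,0,-0.35,0,0,0],
    [-0.375,0,-0.35,0,0,0],
  ],
)

```text
t: 31.05
tool_pos: [0.5756, -0.099, 0.4203]
orientation: [2.812, 1.398, 0.002]
force: [-0.8, -0.2, -1.6]
opening: 0.0882
gripper_force: 0.0
```

arm_command(
  increments=[
    [0,0,0,0,0,0],
    [0,0,0,0,0,0],
    [0,0,0,0,0,0],
    [0,0,0,0,0,0],
    [0,0,0,0,0,0],
  ],
  fingers=0.14,
)

```text
t: 31.68
tool_pos: [0.5767, -0.0968, 0.4182]
orientation: [-2.811, -1.403, 0.0]
force: [-0.0, 0.1, -1.0]
opening: 0.0434
gripper_force: 0.0
```

```bash
python3 - <<'E'
from h import *
s=read_state();c=save("wrist","w10");print(s["t"],s["tool_pos"],s["orientation"],s["force"],s["opening"])
print(proj(c,[.5759,-.0969,.103]),proj(c,[.621,-.037,.163]),inc([.5759,-.0969,.27],np.radians(53)))
E
```

```text
31.675 [ 0.57668908 -0.09678771  0.41821494] [-2.81093685e+00 -1.40250298e+00  2.17170446e-04] [-0.00511828  0.10564478 -1.00098223] 0.0434209996929677
[323.97731244 229.29138443] [324.02697569 134.52861373] [-2.300e-03 -2.800e-03  7.411e-01 -1.000e-04  0.000e+00  1.000e-04]
```

View pics/w10.png

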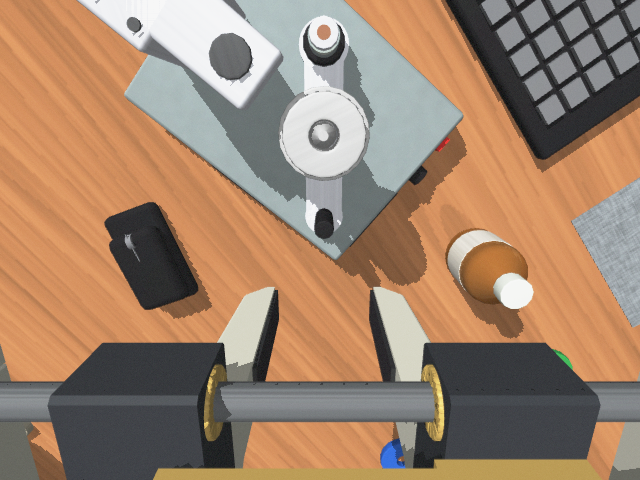

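The wrist view shows all three parts home. The peg top is at (324,228) as predicted, the vial at (324,32) and the head at (230,57). I'll straddle the peg and swing it.

arm_command(
  increments=[
    [-0.002,-0.002,0.15,0,0,0],
    [-0.002,-0.002,0.35,0,0,0],
    [-0.002,-0.002,0.55,0,0,0],
    [-0.002,-0.002,0.7,0,0,0],
    [-0.002,-0.002,0.74,0,0,0],
  ],
)

```text
t: 32.35
tool_pos: [0.575, -0.0969, 0.2678]
orientation: [-2.809, -1.401, 0.005]
force: [0.6, -0.4, -0.2]
opening: 0.0398
gripper_force: 0.0
```

arm_command(
  increments=[
    [0,0,0,0,0,0],
    [0,0,0,0,0,0],
    [0,0,0,0,0,0],
    [0,0,0,0,0,0],
    [0,0,0,0,0,0],
  ],
  fingers=0.48,
  force=4,
)

```text
t: 32.98
tool_pos: [0.5761, -0.0971, 0.2707]
orientation: [2.811, 1.402, 0.001]
force: [-0.2, 0.3, -1.3]
opening: 0.0238
gripper_force: 0.0
```

arm_command(
  increments=[
    [0.004,0.052,0,0,0,-0.044],
    [0.015,0.103,0,0,0,-0.089],
    [0.032,0.153,0,0,0,-0.133],
    [0.057,0.199,0,0,0,-0.178],
    [0.088,0.241,0,0,0,-0.222],
  ],
)

```text
t: 33.6
tool_pos: [0.6253, -0.1122, 0.2702]
orientation: [-2.158, -2.283, 0.001]
force: [-0.4, 0.9, 1.2]
opening: 0.0242
gripper_force: 0.5
```

arm_command(
  increments=[
    [0,0.02,0,0,0,-0.017],
    [0.002,0.039,0,0,0,-0.033],
    [0.005,0.059,0,0,0,-0.05],
    [0.008,0.078,0,0,0,-0.067],
    [0.008,0.078,0,0,0,-0.067],
  ],
)

```text
t: 34.22
tool_pos: [0.6407, -0.1096, 0.2702]
orientation: [-1.912, -2.493, 0.0]
force: [-0.2, -0.1, 0.4]
opening: 0.0243
gripper_force: 0.0
```

arm_command(
  increments=[
    [0,0,0,0,0,0],
    [0,0,0,0,0,0],
    [0,0,0,0,0,0],
    [0,0,0,0,0,0],
    [0,0,0,0,0,0],
  ],
  fingers=1,
)

```text
t: 34.85
tool_pos: [0.6406, -0.1097, 0.2703]
orientation: [-1.912, -2.493, 0.0]
force: [-1.3, -2.2, -0.5]
opening: 0.0157
gripper_force: 4.0
```

```bash
python3 - <<'E'
from h import *
s=read_state();c=save("wrist","w11");t=save("top","t11");print(s["t"],s["tool_pos"],s["orientation"],s["force"],s["opening"])
y=2*np.degrees(np.arctan2(s["orientation"][1],s["orientation"][0]));print(y,np.degrees(np.arctan2(*(s["tool_pos"]-[.621,-.037,0])[1::-1]))+180)
a=cv2.imread("pics/w11.png");b=cv2.resize(cv2.imread("pics/t11.png")[125:240,260:400],None,fx=2,fy=2)
a[-230:,-280:]=b;cv2.imwrite("pics/m11.png",a)
E
```

```text
34.85 [ 0.64055431 -0.1097256   0.27025254] [-1.91190283e+00 -2.49278231e+00  2.90182267e-04] [-1.34345823 -2.21950256 -0.51416336] 0.015675634946675964
-254.97464096810043 105.04964022059552
```

View pics/m11.png

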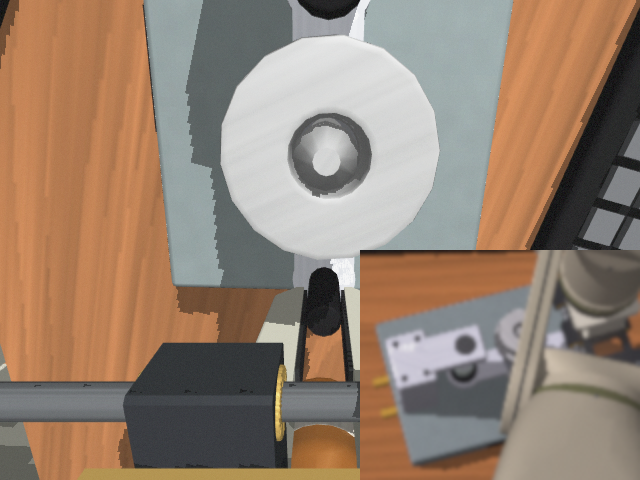

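arm_command(
  increments=[
    [0,0,0,0,0,0],
    [0,0,0,0,0,0],
    [0,0,0,0,0,0],
    [0,0,0,0,0,0],
    [0,0,-0.1,0,0,0],
  ],
  fingers=0.14,
)

```text
t: 35.58
tool_pos: [0.6398, -0.1094, 0.2889]
orientation: [-1.909, -2.49, 0.002]
force: [0.3, -1.0, -0.1]
opening: 0.0399
gripper_force: 0.0
```

arm_command(
  increments=[
    [0,0,-0.2,0,0,0],
    [0,0,-0.45,0,0,0],
    [0,0,-0.7,0,0,0],
    [0,0,-0.7,0,0,0],
    [0,0,-0.7,0,0,0],
  ],
)

```text
t: 36.2
tool_pos: [0.6405, -0.1096, 0.4315]
orientation: [1.911, 2.492, 0.001]
force: [-0.0, 0.2, -0.9]
opening: 0.0402
gripper_force: 0.0
```

```bash
python3 - <<'E'
from h import *
s=read_state();c=save("wrist","w12");print(s["t"],s["tool_pos"])
n={"head":([.604,.0268,.168]),"collar":([.621,-.037,.163]),"peg":([.6402,-.1095,.103]),"tip":([.621,-.037,.167])}
print({k:np.round(proj(c,v),1) for k,v in n.items()})
E
```

```text
36.2 [ 0.64054559 -0.10962249  0.43148547]
{'head': array([325.3,  11.2]), 'collar': array([324.9, 133.8]), 'peg': array([324.2, 225. ]), 'tip': array([324.9, 134. ])}
```

View pics/w12.png

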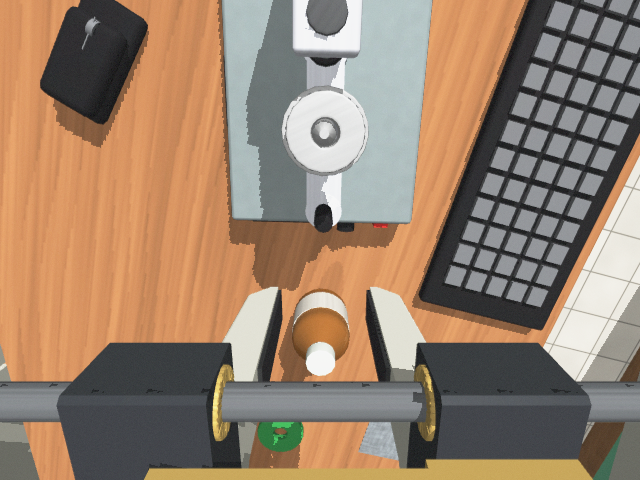

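The wrist view shows head (327,13), collar (325,131) and peg (323,222) in line, with an error of about 1 mm. Everything is released, so I'm handing in.

```bash
python3 -c "
from plant import *
print(close_job())"
```

```text
the job is handed in; nothing more can be done
None
```

I threaded the carrier, washer and collar onto the spindle and lowered each one home. I then swung the vial under the needle, about 1 mm off in the last camera view, released everything and handed the job in at about 36 s; no verdict came back.

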